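# Put the loose printing block to dry in the free bay and set the air gate

## Task

Lay the loose wooden printing block, handle up, in the one free bay of the sloping drying rack: flat on the sloping bed, between the dividers and down against the lip at the bottom of the bay, set down gently rather than dropped. Then slide the air gate along its track along the robot's side of the rack until its handle stands level with the middle of that same bay. Leave the two blocks already in the rack, and everything else on the bench, where they are.

Things in the scene. Friction and masses are not known exactly. Their poses are not given: they have to be found in the camera images.
- block: the loose hand-printing block, pale wood: a plate 110 (its x) x 76 (its y) x 22 mm (z) with a bar handle along its x on top, 80 long, 26 wide, 38 high, so 60 mm tall in all; about 0.12 to 0.24 kg. Starts lying flat on the bench, handle up. Origin: centre of its underside; z is up through the handle. A half turn about z makes no difference
- done_a: a block of the same shape and size already in one of the three bays of the rack (which one varies). Origin: centre of its underside, where that bay's point is. Its frame is level and turned like the rack's: its wood leans with the bed, its frame does not
- done_b: the other block already in the rack, as done_a in every way
- bay0 (a point): right-hand bay (robot's view): the point on the bed for the centre of a block's underside. Its frame leans with the bed: x straight down the slope (away from the robot), y to the robot's left, z the bed's normal, 30 degrees from vertical, leaning away too. Bay 84 mm wide (y) between dividers 12 wide and 16 mm high; lip 18 mm high with its face 55 mm down the slope (+x); upper end open
- bay1 (a point): the same point and frame for the middle bay, 96 mm to the left of bay0
- bay2 (a point): the same point and frame for the left-hand bay, 96 mm to the left of bay1
- rack: fixed drying rack, grey frame, brown wooden bed. Origin under its middle on the bench; z up, y left along the gate's track. Bed 300 mm wide, falling away from the robot from 112 to 25 mm. A fixed 16 mm lamp tube spans it 229 mm above the bench, 5 mm behind (+x) the origin: a vertical gripper over a bay hits it, one square to the bed clears it. Its posts stand 180 mm either side (y)
- gate (a joint): the wooden air gate that slides along the straight track along the rack's near side, in m, growing towards the robot's left (rack +y); 0 is the right-hand end, 0.302 the left-hand end. It stands in front of the middle of bay0 at 0.090, bay1 at 0.186 and bay2 at 0.282. Starts near 0; friction about 2 N, stays where left
- gate_top (a point): top centre of the gate's upright handle, 85 mm above the bench, on a line 125 mm in front (-x) of the rack's origin. The handle is 22 mm along the track (y), 34 mm across it (x) and 62 mm high above a 70 x 40 x 10 mm foot; frame as the rack's
- chair: small wooden model chair, 70 x 70 mm seat 54 mm up, back 125 mm high; origin under its centre. A bystander
- jar: glass jar with a steel lid, 64 mm across, 100 mm tall; origin under its centre. A bystander
- mallet: wooden mallet lying down: head box 60 x 120 x 64 mm (centre 60 mm along its x), handle 26 mm thick reaching to 140 mm along its -x; origin on the bench. A bystander
- chisel_a: carving chisel with a wooden handle, 200 mm long along its x, 26 mm thick, lying flat; origin under its middle. A bystander
- chisel_b: second chisel, like the first. A bystander
- roundel: round slab of wood lying flat, 110 mm across, 22 mm thick; origin under its centre. A bystander
Things that resemble listed ones, but are neither listed nor needed, are in the scene too. Leave any purple or red look-alike of the block alone.

How it is judged:
By the outcome, as a careful person would: the job done as asked, in the order asked, and still so for the second after the job is handed in, with the robot touching nothing.
It also fails if it takes over 61 s, if anything falls off the work surface, if the arm or the gripper's body presses on something with over 40 N, if the wrist force passes 120 N, or if a joint passes its speed limit or range.

## Robot

A 6-joint arm with a two-finger parallel gripper is mounted at the origin on the work surface. World frame = base frame: x ahead of the robot, y to its left, z up, the work surface at z = 0. Lengths are in m, angles in degrees, forces in N, time in s.
With the tool pointing down it reaches from about 0.3 to 0.75 m from the base axis. Payload 8.5 kg.
Tool frame: the origin (TCP) lies on the centre line of the jaws, within the pads' length; the fingertips stand 11 mm ahead of it and the grasp point (between the pads) lies 8 mm behind it; x points along the fingers, y is the direction in which the jaws open and shut, and the axes are right-handed (so a half turn about x gives the same grasp; the last joint's range is limited). The gripper opens to 85 mm and grips with 20 to 120 N. Pads are 22 mm wide; open, the fingers measure 114 mm over their backs; the gripper's body (76 mm by 85 mm) begins 54 mm behind the grasp point. The pads swing forward as they close: fully open they stand 13 mm farther back than shut.
Start: joints at [-84.013, 21.807, 74.336, -0, 83.858, -12.336], TCP at [0.173, -0.522, 0.242] pointing down, gripper open.
Joint ranges: [-178.18, 178.18], [-50.72, 133.34], [12.68, 142.11], [-81.47, 261.47], [9.98, 163.14], [-165.26, 165.26]. Speed limits (degrees/s): [136.94, 136.94, 180, 180, 180, 180].

## Interface

Orientations are given as a 3x3 rotation matrix whose columns are the frame's x, y, z axes.
In Python, from rig import env gives the robot as it stands.
- The arm moves only by the tool carry_out, never from a script. Its argument "motion" is a list that holds one entry, the list of rows, each a list of 7 numbers: the shift along the tool's x, y, z in cm, then the turn, a rotation vector about the tool's x, y, z in rad, then the finger opening in cm, from 0 to 8.54. A call has 1 to 5 rows; each row is the pose to reach, as a shift and turn from the pose commanded when the call began, along the tool's axes at that moment; what a row does not reach only later rows make up. A row lasts 1/12 s, in which the tool goes at most 41.7 mm and 7.16 degrees, less where a joint would pass 70% of its speed; a pose out of reach is approached as far as the arm can. A call with a gripper value outside its range is refused whole. The fingers move at their own pace and stop on an object; "grip_force" is the grip in N (left out, the last holds). Time passes only in rows, so rows that repeat a pose let the fingers close. It gives the time, the measured TCP pose, the force and the opening at its end, in the units of the state.
- env.observe(): the state, without advancing time (a new reading comes with each control period).
- env.get_image(name): name is "side" or "top"; returns a dict with "image" (480x640x3 uint8, red, green, blue), "fov_y" (degrees; the focal length in pixels is half the picture's height over the tangent of half this angle, whatever the lens; pixels are square), "cx", "cy" (the principal point, pixels), "k1" (the pictures are not rectified: a ray, as slopes to the right and down, at radius r is drawn at 1 + k1 r^2 times it, then the intrinsics apply), "R" (3x3) and "t" (3): a world point X has camera coordinates R X + t. Camera axes: x right, y down, z forward; pixel columns grow to the right and rows downward; lengths in m; the calibration is good to about 2 mm. A picture is of the moment at which its call begins. There is no depth.
- env.close_job(): hands the job in, once; it reports no verdict.
The state is a dict: "time_s": time; "q": joint angles; "qvel": joint speeds; "joint_efforts": joint torques, N m; "position": TCP position; "tool_rot": TCP orientation; "ft_force": force on the tool from outside, world axes, zero at the start; "wrist_torque": the same for the moment, N m; "grip_width": finger opening in m.
Only numpy, scipy, OpenCV 4.12 (cv2) and the standard library are available. Lean on these libraries where they do the work, as an engineer would, in place of code of your own. Each camera call takes 0.05 s, during which the arm holds its last target. There are 200 camera calls.

## Working session

There is one attempt and no reset: what is moved stays moved. The work goes in short steps, Python scripts to look and compute and a tool call to move; the robot and the scene stay as the last step left them, time stands still between calls to the robot, and variables do not carry over. Pictures are saved under pics/ and viewed, on a budget of 10 in all, crops included, one or two more only if the job needs it, and the job is handed in when it is done.

Besides the shell and the picture viewer there is one more tool, called after "Request:" by a JSON object that holds its "name" and its "arguments", one argument or row to a line. carry_out: Moves the arm, as the interface text tells. Its arguments: {"type":"object","properties":{"motion":{"type":"array","items":{"type":"array","items":{"type":"array","items":{"type":"number"}}}},"grip_force":{"type":"number"}},"required":["motion"]}

```bash
mkdir -p pics; ls; cat > h.py <<'E'
import numpy as np, cv2
from rig import env
def grab(n):
    d=env.get_image(n); f=240/np.tan(np.radians(d["fov_y"])/2)
    d["K"]=np.array([[f,0,d["cx"]],[0,f,d["cy"]],[0,0,1.]]); d["R"]=np.array(d["R"]);d["t"]=np.array(d["t"]); d["D"]=np.array([d["k1"],0,0,0.]); return d
def ray(d,p):
    u=cv2.undistortPoints(np.array(p,float).reshape(-1,1,2),d["K"],d["D"]).reshape(-1,2)
    v=np.c_[u,np.ones(len(u))]@d["R"]; return -d["R"].T@d["t"],v
def onz(d,p,z):
    c,v=ray(d,p); return c+v*((z-c[2])/v[:,2])[:,None]
def proj(d,X):
    return cv2.projectPoints(np.array(X,float).reshape(-1,1,3),cv2.Rodrigues(d["R"])[0],d["t"],d["K"],d["D"])[0].reshape(-1,2)
def two(d1,p1,d2,p2):
    c1,v1=ray(d1,[p1]);c2,v2=ray(d2,[p2]);A=np.c_[v1[0],-v2[0]];s=np.linalg.lstsq(A,c2-c1,rcond=None)[0]
    a=c1+s[0]*v1[0];b=c2+s[1]*v2[0];return (a+b)/2,np.linalg.norm(a-b)
def save(d,n): cv2.imwrite("pics/"+n,d["image"][:,:,::-1])
E
python3 - <<'E'
from h import *
for n in("top","side"):
    d=grab(n);save(d,n+"0.png");print(n,-d["R"].T@d["t"],d["R"][2],d["fov_y"],d["k1"])
print(env.observe())
E
```

```text
pics
top [ 0.39382191 -0.07936484  1.52360957] [ 0.066486    0.01345395 -0.99769665] 48.232145791445134 -0.06055752216442466
side [ 0.33211454 -1.2942207   1.38032122] [ 0.08419709  0.6846731  -0.72397072] 43.45058398614391 -0.018243320182584073
{'time_s': 0.1, 'q': array([-8.40112781e+01,  2.18385881e+01,  7.43793261e+01,  1.83925252e-05,
        8.38591851e+01, -1.23360030e+01]), 'qvel': array([-0.02655025, -0.15439178, -0.0861574 , -0.09799786,  0.05457254,
        0.01541644]), 'joint_efforts': array([ 6.04522022e-03, -4.49217939e+01, -2.31655633e+01, -1.11407024e-05,
        3.64951818e-03,  8.30628068e-06]), 'position': array([ 0.17289029, -0.52185607,  0.24176623]), 'tool_rot': array([[-1.40076399e-04,  3.14402009e-01, -9.49289923e-01],
       [ 1.33832532e-03, -9.49289023e-01, -3.14401908e-01],
       [-9.99999095e-01, -1.31449903e-03, -2.87799181e-04]]), 'ft_force': array([ 0.12135111,  0.02774079, -0.47026296]), 'wrist_torque': array([-0.00802553, -0.01602204, -0.0257174 ]), 'grip_width': 0.08562562189410564}
```

View pics/top0.png

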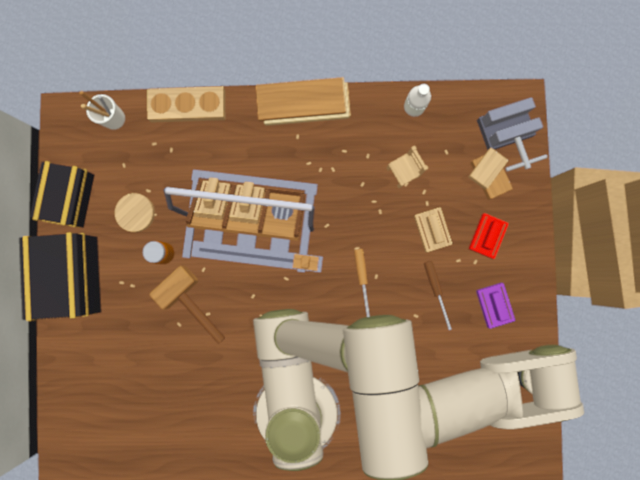

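View pics/side0.png

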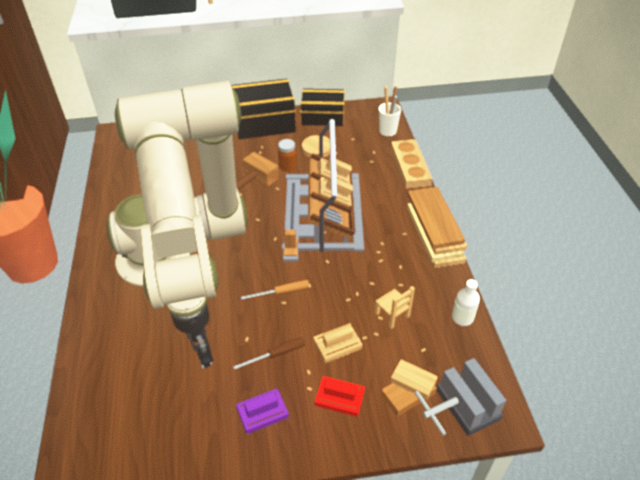

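Top view: the pale block with a handle is at (433,229). Lookalikes are red (489,236), purple (495,305), plain planks (490,168) and the chair (406,166). The rack's two left bays, (210,200) and (246,203), are filled and bay0 at about (282,212) looks empty. The gate is at (307,262). One close crop to check this.

```bash
python3 - <<'E'
import cv2,numpy as np
t=cv2.imread("pics/top0.png");s=cv2.imread("pics/side0.png")
a=cv2.resize(t[165:275,155:325],(800,518),interpolation=3)[:, :]
a=cv2.resize(t[165:275,160:325],None,fx=2.9,fy=2.9,interpolation=3)
b=cv2.resize(t[195:265,400:465],None,fx=4.5,fy=4.5,interpolation=3)
c=cv2.resize(s[165:270,275:375],None,fx=2.7,fy=2.7,interpolation=3)
d=cv2.resize(s[315:370,305:370],None,fx=4.5,fy=4.5,interpolation=3)
o=np.zeros((600,800,3),np.uint8)
for im,x,y in((a,0,0),(b,490,0),(c,0,320),(d,490,320)):
    h,w=im.shape[:2];h=min(h,600-y);w=min(w,800-x);o[y:y+h,x:x+w]=im[:h,:w]
cv2.imwrite("pics/crop1.png",o)
E
```

```text
(no output)
```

View pics/crop1.png

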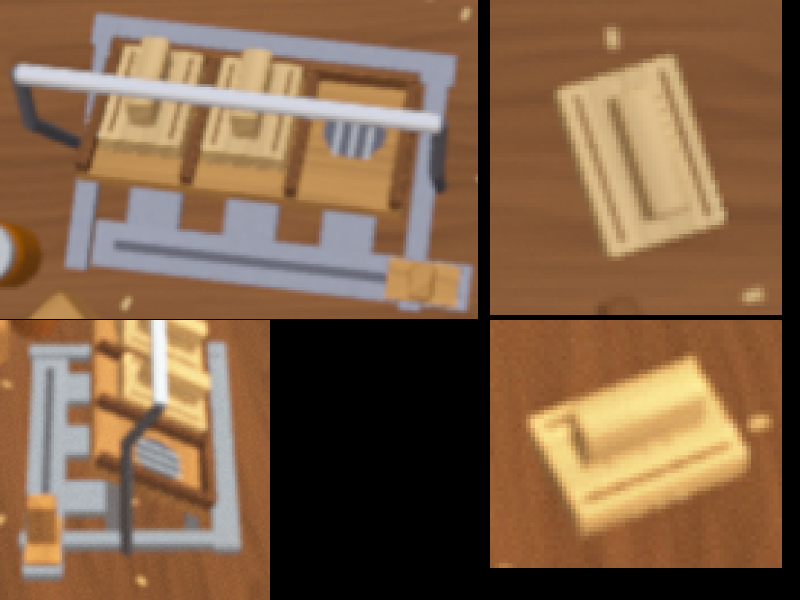

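```bash
python3 - <<'E'
from h import *
t=grab("top");s=grab("side")
hsv=cv2.cvtColor(t["image"],cv2.COLOR_RGB2HSV)
roi=hsv[195:265,400:465]; print("block",hsv[240,420],"bench",hsv[200,410])
m=((roi[...,2]>165)).astype(np.uint8)
m=cv2.morphologyEx(m,cv2.MORPH_CLOSE,np.ones((5,5)))
c=max(cv2.findContours(m,0,1)[0],key=cv2.contourArea); box=cv2.boxPoints(cv2.minAreaRect(c))+[400,195]
for P in (box,[(415.1,215.4),(441.1,207.4),(452.2,242.8),(427.1,251.7)]):
    X=onz(t,P,.022);e=np.roll(X,-1,0)-X
    print("blk",np.round(P,1).tolist(),X.mean(0).round(4),np.linalg.norm(e,axis=1).round(4),np.degrees(np.arctan2(e[:,1],e[:,0])).round(1))
def T(x,y):return 160+x/2.9,165+y/2.9
def S(x,y):return 275+x/2.7,165+(y-320)/2.7
print("tube",onz(t,[T(18,73),T(440,122)],.232))
print("bedtop edge",onz(t,[T(80,175),T(297,197),T(400,210)],.112))
X=onz(t,[T(15,70),T(440,122)],.232)
print("gate top corners",two(t,T(425,275),s,S(42,502)), onz(t,[T(424,277)],.085))
print("side tube px", proj(s,X))
# white tube line in top image: fit
V=(hsv[...,1]<40)&(hsv[...,2]>150);V[:180]=0;V[215:]=0;V[:,:160]=0;V[:,320:]=0
ys,xs=np.nonzero(V);l=cv2.fitLine(np.c_[xs,ys].astype(np.float32),cv2.DIST_HUBER,0,.01,.01).ravel();print(l,xs.min(),xs.max())
a,b=[l[2:]+l[:2]*(x-l[2])/l[0] for x in(175,305)]
Q=onz(t,[a,b],.231);d=Q[0]-Q[1];print(Q,np.degrees(np.arctan2(d[1],d[0])))
E
```

```text
block [ 13 150 138] bench [ 13 152 129]
blk [[414.0, 213.7], [440.1, 205.5], [452.1, 243.8], [426.1, 252.0]] [ 0.5106 -0.3968  0.022 ] [0.0776 0.1128 0.0772 0.1126] [ -73.8 -164.7  106.1   15.5]
blk [[415.1, 215.4], [441.1, 207.4], [452.2, 242.8], [427.1, 251.7]] [ 0.5089 -0.399   0.022 ] [0.0771 0.1042 0.0752 0.1072] [ -74.2 -164.8  108.    16.3]
tube [[ 0.6044261   0.29541772  0.232     ]
 [ 0.5537553  -0.06035756  0.232     ]]
bedtop edge [[ 0.52796166  0.27283148  0.112     ]
 [ 0.50298789  0.07338228  0.112     ]
 [ 0.48890569 -0.02038802  0.112     ]]
gate top corners (array([ 0.42925679, -0.0411212 ,  0.08501552]), np.float64(0.0013455551025831135)) [[ 0.42810117 -0.04019046  0.085     ]]
side tube px [[331.32676171 120.1115021 ]
 [333.46320613 196.00891286]]
[9.9701560e-01 7.7200130e-02 2.3635931e+02 1.9637500e+02] 165 316
[[ 0.60039541  0.27387927  0.231     ]
 [ 0.56741966 -0.04430694  0.231     ]] 84.08318045186859
```

```bash
python3 - <<'E'
import cv2,numpy as np
t=cv2.imread("pics/top0.png");s=cv2.imread("pics/side0.png")
a=cv2.resize(t[170:270,190:325],None,fx=5.9,fy=5.9,interpolation=2)[:300]
a=cv2.resize(t[172:222,190:320],None,fx=6,fy=6,interpolation=2)
b=cv2.resize(s[155:255,283:368],None,fx=3,fy=3,interpolation=2)
b=cv2.resize(s[172:222,283:368],None,fx=6,fy=6,interpolation=2)
o=np.zeros((600,800,3),np.uint8);o[:300,:780]=a;o[300:,:510]=b
cv2.imwrite("pics/crop2.png",o)
E
```

```text
(no output)
```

View pics/crop2.png

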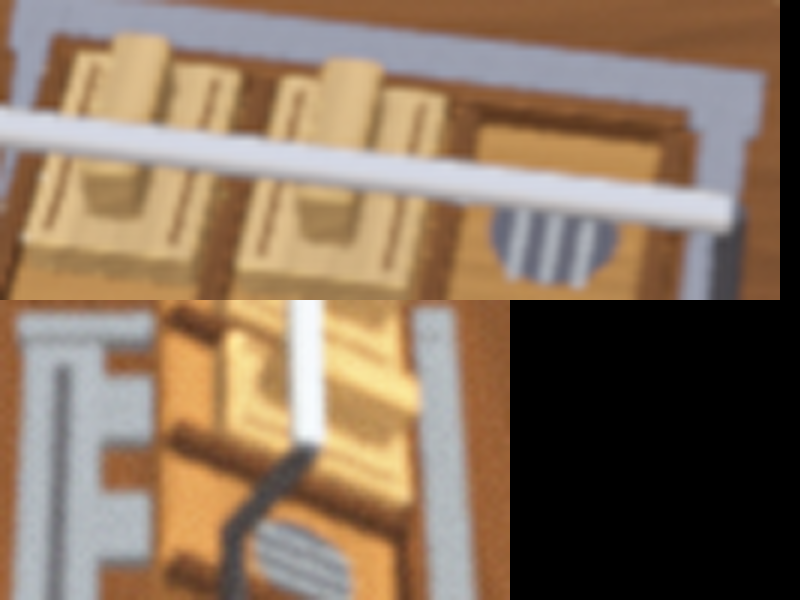

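```bash
cat >> h.py <<'E'
def TP(x,y):return 190+(x+.5)/6-.5,172+(y+.5)/6-.5
def SP(x,y):return 283+(x+.5)/6-.5,172+(y-300+.5)/6-.5
E
python3 - <<'E'
from h import *
t=grab("top");s=grab("side")
print("corner far -y top bay1",[two(t,TP(383,66),s,SP(420,y)) for y in (380,405)])
print("tube right end",two(t,TP(733,212),s,SP(307,440)))
a=onz(t,[TP(0,123),TP(733,212)],.229);d=a[0]-a[1];print("tube",a,np.degrees(np.arctan2(*d[[0,1]])))
for h in(.05,.056,.062,.068):
    for q in([(324,62),(383,66),(300,196),(352,203)],[(113,36),(171,40),(82,172),(140,181)]):
        f=onz(t,[TP(*p) for p in q[:2]],h+.032).mean(0);n=onz(t,[TP(*p) for p in q[2:]],h+.072).mean(0)
        print(h,f[:2].round(4),n[:2].round(4),np.linalg.norm((f-n)[:2]).round(4),((f+n)/2)[:2].round(4),np.degrees(np.arctan2((f-n)[1],(f-n)[0])).round(1))
# vent, divider lower-edges of bay0
print("lip top near edge bay0? ",onz(t,[TP(478,122),TP(664,148)],.03))
print("frame back inner edge",onz(t,[TP(20,5),TP(760,78)],.01), "slot",)
hs=cv2.cvtColor(t["image"],cv2.COLOR_RGB2HSV)
# gate blob
V=t["image"][250:275,285:325];print("gate top again",onz(t,[(160+424/2.9,165+277/2.9)],.085))
print("slot ends",onz(t,[(160+115/2.9,165+243/2.9),(160+388/2.9,165+277/2.9)],.013))
E
```

```text
corner far -y top bay1 [(array([0.63851633, 0.09331676, 0.12703042]), np.float64(0.005936865780858064)), (array([0.64080785, 0.09581998, 0.10731421]), np.float64(0.003721970696990602))]
tube right end (array([ 0.55405162, -0.0605176 ,  0.23616426]), np.float64(0.0008814910519826196))
tube [[ 0.59859291  0.23826504  0.229     ]
 [ 0.55449761 -0.06038452  0.229     ]] 8.398980309825399
0.05 [0.6446 0.1125] [0.5777 0.1201] 0.0673 [0.6112 0.1163] -6.5
0.05 [0.6591 0.2089] [0.5904 0.2152] 0.069 [0.6248 0.2121] -5.2
0.056 [0.6435 0.1117] [0.5769 0.1192] 0.067 [0.6102 0.1154] -6.5
0.056 [0.658  0.2077] [0.5895 0.214 ] 0.0688 [0.6238 0.2109] -5.2
0.062 [0.6425 0.1109] [0.5762 0.1184] 0.0668 [0.6093 0.1146] -6.5
0.062 [0.6569 0.2065] [0.5887 0.2127] 0.0685 [0.6228 0.2096] -5.1
0.068 [0.6414 0.1101] [0.5754 0.1175] 0.0665 [0.6084 0.1138] -6.4
0.068 [0.6558 0.2053] [0.5879 0.2114] 0.0682 [0.6218 0.2084] -5.1
lip top near edge bay0?  [[ 0.62460375  0.0611704   0.03      ]
 [ 0.6101283  -0.02583981  0.03      ]]
frame back inner edge [[ 0.69000944  0.28208753  0.01      ]
 [ 0.64541381 -0.07141821  0.01      ]] slot
gate top again [[ 0.42810117 -0.04019046  0.085     ]]
slot ends [[ 0.46975075  0.26340885  0.013     ]
 [ 0.43060781 -0.00324264  0.013     ]]
```

```bash
cat >> h.py <<'E'
from scipy.spatial.transform import Rotation as Ro
def R_down(az):  # tool x down, y at azimuth az deg
    a=np.radians(az);x=np.array([0,0,-1.]);y=np.array([np.cos(a),np.sin(a),0]);return np.c_[x,y,np.cross(x,y)]
def R_bed(yaw=-8.2,tilt=30):
    ex=Ro.from_euler('z',yaw,degrees=True).as_matrix();s,c=np.sin(np.radians(tilt)),np.cos(np.radians(tilt))
    x=ex@[-s,0,-c];y=ex@[0,-1.,0];return np.c_[x,y,np.cross(x,y)]
def rel(p,R,P0=None,R0=None):
    o=env.observe();P0=o["position"] if P0 is None else P0;R0=o["tool_rot"] if R0 is None else R0
    r=np.r_[100*R0.T@(np.array(p)-P0),Ro.from_matrix(R0.T@R).as_rotvec()].round(3)
    print("t",round(o["time_s"],2),"pos",o["position"].round(4),"F",o["ft_force"].round(1),"w",round(o["grip_width"],4),"->",r.tolist());return np.array(p,float),R
E
python3 -c "
from h import *
rel([.510,-.398,.14],R_down(-74.3))"
```

```text
t 0.3 pos [ 0.1729 -0.522   0.2421] F [-0.1 -0.   0.3] w 0.0854 -> [10.214, -1.168, -35.898, 0.046, -0.0, 0.001]
```

Request:
{"name": "carry_out", "arguments": {
  "motion": [
    [[2.5, -0.3, -9, 0.012, 0, 0, 6], [2.5, -0.3, -9, 0.012, 0, 0, 6], [5, -0.6, -18, 0.023, 0, 0, 6], [5, -0.6, -18, 0.023, 0, 0, 6], [5, -0.6, -18, 0.023, 0, 0, 6]]
  ],
  "grip_force": 40
}}

```text
time_s: 0.72
position: [0.3451, -0.4575, 0.1909]
tool_rot: [[0.0, 0.295, -0.956], [0.002, -0.956, -0.295], [-1.0, -0.002, -0.001]]
ft_force: [-0.1, 0.1, -0.8]
grip_width: 0.0597
```

Request:
{"name": "carry_out", "arguments": {
  "motion": [
    [[5.2, -0.6, -17.9, 0.023, 0, 0, 6], [5.2, -0.6, -17.9, 0.023, 0, 0, 6], [5.2, -0.6, -17.9, 0.023, 0, 0, 6], [5.2, -0.6, -17.9, 0.023, 0, 0, 6], [5.2, -0.6, -17.9, 0.023, 0, 0, 6]]
  ]
}}

```text
time_s: 1.13
position: [0.5146, -0.3991, 0.1384]
tool_rot: [[-0.001, 0.273, -0.962], [0.002, -0.962, -0.273], [-1.0, -0.002, -0.0]]
ft_force: [-1.0, 0.2, -0.8]
grip_width: 0.0601
```

```bash
python3 - <<'E'
from h import *
P,R=rel([.510,-.398,.037],R_down(-74.3))
t=grab("top");s=grab("side")
a=cv2.resize(t["image"][160:290,380:500],(400,433),interpolation=2);b=cv2.resize(s["image"][260:390,270:390],(400,433),interpolation=2)
o=np.hstack([a,b])
cv2.imwrite("pics/near.png",o[:,:,::-1])
E
```

```text
t 1.13 pos [ 0.5146 -0.3991  0.1384] F [-1.   0.2 -0.8] w 0.0601 -> [10.141, -0.214, 0.413, 0.003, -0.0, 0.002]
```

View pics/near.png

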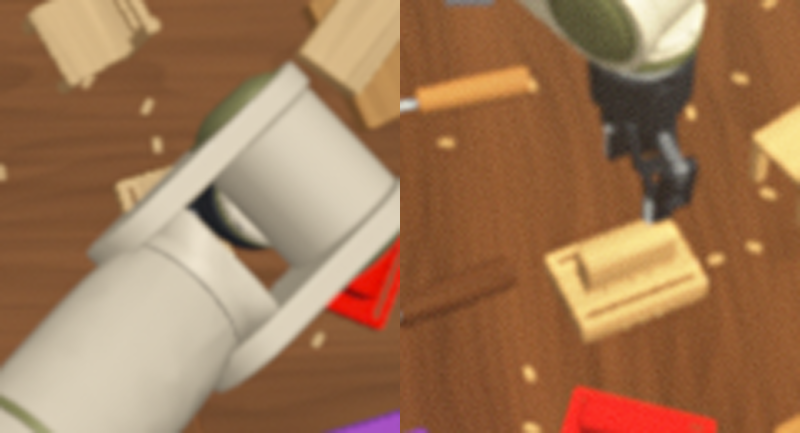

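Side crop: the gripper hangs above the block, and the handle top is centred at about pixel (338,334). I'll check that against the top-view estimate.

```bash
python3 - <<'E'
from h import *
s=grab("side")
q=lambda x,y:(270+(x-400)*.3,260+y*.3)
print(onz(s,[q(628,250)],.06)); X=onz(s,[q(546,257),q(672,220),q(708,280)],.022);print(X, (X[0]+X[2])/2)
print(proj(s,[.51,-.398,.06]))
rel([.510,-.398,.037],R_down(-74.3))
E
```

```text
[[ 0.51055869 -0.40803201  0.06      ]]
[[ 0.44914791 -0.37925522  0.022     ]
 [ 0.55630903 -0.35897835  0.022     ]
 [ 0.57389903 -0.42039245  0.022     ]] [ 0.51152347 -0.39982383  0.022     ]
[[337.53770012 331.8782829 ]]
t 1.28 pos [ 0.5121 -0.4008  0.1394] F [-0.7  1.  -0.2] w 0.06 -> [10.236, -0.313, 0.12, 0.002, 0.001, 0.001]
```

Request:
{"name": "carry_out", "arguments": {
  "motion": [
    [[4, -0.2, 0.1, 0, 0, 0, 6], [7, -0.2, 0.1, 0, 0, 0, 6], [9, -0.2, 0.1, 0, 0, 0, 6], [10.1, -0.2, 0.1, 0, 0, 0, 6], [10.1, -0.2, 0.1, 0, 0, 0, 6]]
  ]
}}

```text
time_s: 1.7
position: [0.5083, -0.4002, 0.0376]
tool_rot: [[-0.002, 0.269, -0.963], [0.003, -0.963, -0.269], [-1.0, -0.003, 0.002]]
ft_force: [-0.5, -0.2, -0.3]
grip_width: 0.06
```

Request:
{"name": "carry_out", "arguments": {
  "motion": [
    [[0, 0, 0, 0, 0, 0, 4], [0, 0, 0, 0, 0, 0, 2.5], [0, 0, 0, 0, 0, 0, 1.5], [0, 0, 0, 0, 0, 0, 1.5], [0, 0, 0, 0, 0, 0, 1.5]]
  ],
  "grip_force": 50
}}

```text
time_s: 2.12
position: [0.5103, -0.4008, 0.0413]
tool_rot: [[0.002, 0.27, -0.963], [-0.003, -0.963, -0.27], [-1.0, 0.003, -0.001]]
ft_force: [-0.9, 0.3, 6.8]
grip_width: 0.025
```

Request:
{"name": "carry_out", "arguments": {
  "motion": [
    [[0, 0, 0, 0, 0, 0, 1.5], [0, 0, 0, 0, 0, 0, 1.5], [0, 0, 0, 0, 0, 0, 1.5]]
  ]
}}

```text
time_s: 2.37
position: [0.5103, -0.4008, 0.0413]
tool_rot: [[0.002, 0.27, -0.963], [-0.003, -0.963, -0.27], [-1.0, 0.003, -0.001]]
ft_force: [-1.1, -1.3, 8.4]
grip_width: 0.0251
```

Request:
{"name": "carry_out", "arguments": {
  "motion": [
    [[-1, 0, 0, 0, 0, 0, 1.5], [-4, 0, 0, 0, 0, 0, 1.5], [-8, 0, 0, 0, 0, 0, 1.5], [-12, 0, 0, 0, 0, 0, 1.5], [-16, 0, 0, 0, 0, 0, 1.5]]
  ]
}}

```text
time_s: 2.78
position: [0.5095, -0.3997, 0.202]
tool_rot: [[0.0, 0.271, -0.963], [-0.0, -0.963, -0.271], [-1.0, 0.0, -0.0]]
ft_force: [1.4, -1.2, -2.8]
grip_width: 0.0255
```

Request:
{"name": "carry_out", "arguments": {
  "motion": [
    [[-4, 0, 0, 0, 0, 0, 1.5], [-8, 0, 0, 0, 0, 0, 1.5], [-11, 0, 0, 0, 0, 0, 1.5], [-11, 0, 0, 0, 0, 0, 1.5]]
  ]
}}

```text
time_s: 3.12
position: [0.5104, -0.4005, 0.3178]
tool_rot: [[0.009, 0.271, -0.963], [-0.01, -0.963, -0.271], [-1.0, 0.012, -0.006]]
ft_force: [0.3, 0.0, -0.9]
grip_width: 0.0256
```

```bash
python3 -c "
from h import *
rel([.62,-.10,.34],R_bed());o=env.observe();print(o['q'].round(1))
rel([.56,-.25,.34],R_bed(-8.2,15))
b=np.array([.5653,.0230,.067]);R=R_bed();print(b-R[:,0]*.2013)"
```

```text
t 3.12 pos [ 0.5104 -0.4005  0.3178] F [ 0.3  0.  -0.9] w 0.0256 -> [-2.422, -25.938, -18.696, 0.405, -0.524, -0.12]
[-48.6  30.2  48.1  -0.  100.9  25.7]
t 3.12 pos [ 0.5104 -0.4005  0.3178] F [ 0.3  0.  -0.9] w 0.0256 -> [-2.324, -13.122, -8.86, 0.413, -0.266, -0.065]
[0.66492098 0.0086444  0.24133091]
```

Request:
{"name": "carry_out", "arguments": {
  "motion": [
    [[-1, -4, -2.5, 0.1, -0.07, -0.02, 1.5], [-2.3, -13, -9, 0.2, -0.2, -0.05, 1.5], [-2.3, -13, -9, 0.25, -0.27, -0.06, 1.5], [-2.3, -13, -9, 0.3, -0.3, -0.06, 1.5], [-2.4, -17, -12, 0.35, -0.35, -0.08, 1.5]]
  ]
}}

```text
time_s: 3.53
position: [0.5766, -0.2099, 0.3343]
tool_rot: [[-0.347, -0.085, -0.934], [0.043, -0.996, 0.075], [-0.937, -0.015, 0.35]]
ft_force: [0.9, -0.7, -0.9]
grip_width: 0.025
```

```bash
python3 -c "
from h import *
rel([.62,-.06,.34],R_bed());o=env.observe();print(o['q'].round(1))"
```

```text
t 3.53 pos [ 0.5766 -0.2099  0.3343] F [ 0.9 -0.7 -0.9] w 0.025 -> [-1.387, -15.311, -2.733, 0.058, -0.166, -0.011]
[-28.1  36.9  35.9  -8.9 126.1  62.6]
```

Request:
{"name": "carry_out", "arguments": {
  "motion": [
    [[-0.5, -4, -1, 0.02, -0.06, 0, 1.5], [-1, -8, -1.5, 0.04, -0.12, 0, 1.5], [-1.4, -12, -2.2, 0.058, -0.166, -0.01, 1.5], [-1.4, -15, -2.7, 0.058, -0.166, -0.01, 1.5], [-1.4, -15, -2.7, 0.058, -0.166, -0.01, 1.5]]
  ]
}}

```text
time_s: 3.95
position: [0.62, -0.0591, 0.3385]
tool_rot: [[-0.496, -0.132, -0.858], [0.068, -0.991, 0.113], [-0.865, -0.002, 0.501]]
ft_force: [-0.3, -0.8, -1.5]
grip_width: 0.0253
```

```bash
python3 -c "
from h import *
rel([.674,.0074,.257],R_bed());o=env.observe();print(o['q'].round(1))"
```

```text
t 3.95 pos [ 0.62   -0.0591  0.3385] F [-0.3 -0.8 -1.5] w 0.0253 -> [4.822, -7.284, -7.964, 0.01, 0.001, -0.003]
[-14.9  44.   24.1  -5.7 141.6  79.1]
```

Request:
{"name": "carry_out", "arguments": {
  "motion": [
    [[1, -2, -2.5, 0.01, 0, 0, 1.5], [2, -4, -5, 0.01, 0, 0, 1.5], [3.5, -6, -7, 0.01, 0, 0, 1.5], [4.8, -7.3, -8, 0.01, 0, 0, 1.5], [4.8, -7.3, -8, 0.01, 0, 0, 1.5]]
  ]
}}

```text
time_s: 4.37
position: [0.6739, 0.0037, 0.2534]
tool_rot: [[-0.501, -0.145, -0.853], [0.07, -0.989, 0.126], [-0.863, 0.003, 0.506]]
ft_force: [0.5, -0.2, -1.7]
grip_width: 0.0253
```

```bash
python3 - <<'E'
from h import *
P,R=rel([.674,.0074,.257],R_bed());o=env.observe();print(o['q'].round(1),o['tool_rot'][:,0])
t=grab("top");s=grab("side")
a=cv2.resize(t["image"][130:270,180:330],(400,373),interpolation=2);b=cv2.resize(s["image"][100:240,250:400],(400,373),interpolation=2)
cv2.imwrite("pics/pre.png",np.hstack([a,b])[:,:,::-1])
E
```

```text
t 4.37 pos [0.6739 0.0037 0.2534] F [ 0.5 -0.2 -1.7] w 0.0253 -> [-0.285, -0.37, 0.223, -0.003, 0.007, -0.002]
[ -9.5  52.   20.8  -1.1 137.6  88.3] [-0.50106927  0.07043542 -0.86253605]
```

View pics/pre.png

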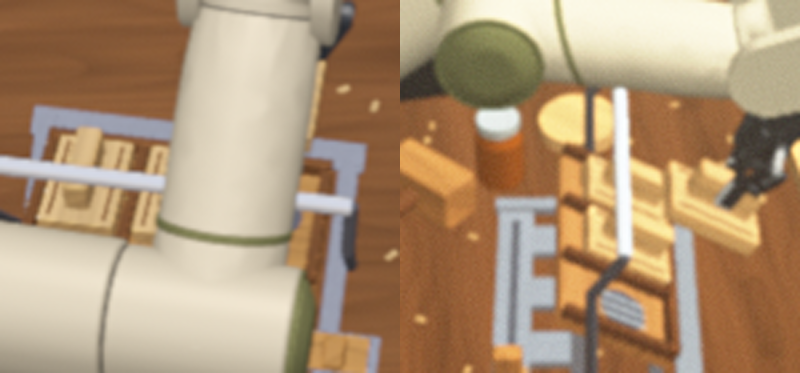

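```bash
cat >> h.py <<'E'
B0=np.array([.5653,.0230,.067])
def bay(d,up,lat=0):
    R=R_bed();return B0+up*R[:,2]-R[:,0]*(.0413+d)-R[:,1]*lat
def inbay():
    R=R_bed();o=env.observe();v=R.T@(o["position"]-B0);f=R.T@o["ft_force"]
    print("height %.1f up %.1f lat %.1f mm"%(-v[0]*1000-41.3,v[2]*1000,-v[1]*1000),"F normal %.1f up %.1f lat %.1f"%(-f[0],f[2],-f[1]))
E
python3 -c "
from h import *
inbay();rel(bay(.04,.006),R_bed())"
```

```text
height 179.5 up 0.0 lat -6.3 mm F normal -1.0 up -0.4 lat -0.8
t 4.47 pos [0.6737 0.001  0.2582] F [-0.3 -0.8 -1.1] w 0.0254 -> [13.951, -0.64, 0.601, -0.006, 0.0, -0.001]
```

Request:
{"name": "carry_out", "arguments": {
  "motion": [
    [[2, -0.4, 0.6, -0.006, 0, 0, 1.5], [5, -0.6, 0.6, -0.006, 0, 0, 1.5], [8, -0.6, 0.6, -0.006, 0, 0, 1.5], [10, -0.6, 0.6, -0.006, 0, 0, 1.5], [10, -0.6, 0.6, -0.006, 0, 0, 1.5]]
  ]
}}

```text
time_s: 4.88
position: [0.6179, 0.0142, 0.1736]
tool_rot: [[-0.498, -0.144, -0.855], [0.071, -0.99, 0.125], [-0.864, 0.001, 0.503]]
ft_force: [-0.8, 0.5, -1.6]
grip_width: 0.0252
```

Request:
{"name": "carry_out", "arguments": {
  "motion": [
    [[2, 0, 0, 0, 0, 0, 1.5], [4, 0, 0, 0, 0, 0, 1.5], [4, 0, 0, 0, 0, 0, 1.5], [4, 0, 0, 0, 0, 0, 1.5]]
  ]
}}

```text
time_s: 5.22
position: [0.6012, 0.0169, 0.1416]
tool_rot: [[-0.493, -0.143, -0.858], [0.071, -0.99, 0.125], [-0.867, 0.001, 0.498]]
ft_force: [0.4, 0.4, -0.8]
grip_width: 0.0253
```

```bash
python3 - <<'E'
from h import *
inbay();rel(bay(.04,.006),R_bed())
t=grab("top");s=grab("side");inbay();rel(bay(.04,.006),R_bed())
a=cv2.resize(t["image"][150:260,220:330],(400,400),interpolation=2);b=cv2.resize(s["image"][150:260,290:400],(400,400),interpolation=2)
cv2.imwrite("pics/pre2.png",np.hstack([a,b])[:,:,::-1])
E
```

```text
height 41.5 up 5.8 lat -0.9 mm F normal -0.5 up -0.7 lat 0.4
t 5.22 pos [0.6012 0.0169 0.1416] F [ 0.4  0.4 -0.8] w 0.0253 -> [0.15, -0.093, 0.025, -0.001, -0.002, -0.001]
height 41.9 up 5.4 lat -0.7 mm F normal -1.2 up -1.3 lat -1.1
t 5.32 pos [0.6018 0.0171 0.1417] F [ 0.4 -1.1 -1.7] w 0.0252 -> [0.192, -0.068, 0.065, -0.001, -0.004, -0.001]
```

View pics/pre2.png

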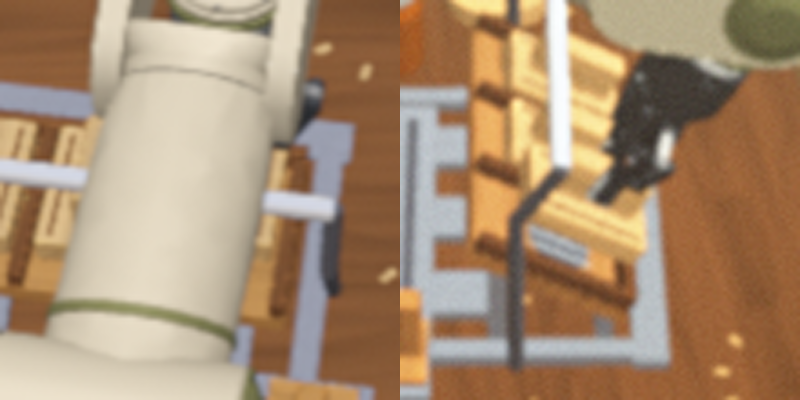

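The side crop shows the block hovering square over bay0, bottom right corner at (645,255), behind the tube and clear of it. Next I lower it in small steps.

Request:
{"name": "carry_out", "arguments": {
  "motion": [
    [[1, -0.05, 0, 0, 0, 0, 1.5], [2, -0.07, 0, 0, 0, 0, 1.5], [2.2, -0.07, 0, 0, 0, 0, 1.5], [2.2, -0.07, 0, 0, 0, 0, 1.5]]
  ]
}}

```text
time_s: 5.65
position: [0.5901, 0.0198, 0.1213]
tool_rot: [[-0.494, -0.143, -0.858], [0.07, -0.99, 0.124], [-0.867, 0.001, 0.499]]
ft_force: [0.8, 0.5, -1.0]
grip_width: 0.0255
```

```bash
python3 -c "
from h import *
inbay()"
```

```text
height 18.2 up 5.5 lat 0.4 mm F normal -0.5 up -1.1 lat 0.6
```

Request:
{"name": "carry_out", "arguments": {
  "motion": [
    [[0.3, 0, 0, 0, 0, 0, 1.5], [0.6, 0, 0, 0, 0, 0, 1.5], [0.8, 0, 0, 0, 0, 0, 1.5], [0.8, 0, 0, 0, 0, 0, 1.5]]
  ]
}}

```text
time_s: 5.98
position: [0.5855, 0.0206, 0.1134]
tool_rot: [[-0.495, -0.143, -0.857], [0.071, -0.99, 0.124], [-0.866, 0.001, 0.5]]
ft_force: [-0.3, 0.1, -1.7]
grip_width: 0.0253
```

```bash
python3 -c "
from h import *
inbay()"
```

```text
height 9.1 up 5.6 lat 0.5 mm F normal -1.6 up -0.6 lat 0.0
```

Request:
{"name": "carry_out", "arguments": {
  "motion": [
    [[0.15, 0, 0, 0, 0, 0, 1.5], [0.3, 0, 0, 0, 0, 0, 1.5], [0.4, 0, 0, 0, 0, 0, 1.5], [0.4, 0, 0, 0, 0, 0, 1.5]]
  ]
}}

```text
time_s: 6.32
position: [0.5835, 0.0209, 0.11]
tool_rot: [[-0.495, -0.143, -0.857], [0.071, -0.99, 0.124], [-0.866, 0.001, 0.5]]
ft_force: [-0.3, -0.5, -2.0]
grip_width: 0.0254
```

```bash
python3 -c "
from h import *
inbay()"
```

```text
height 5.1 up 5.6 lat 0.6 mm F normal -1.9 up -0.8 lat -0.6
```

Request:
{"name": "carry_out", "arguments": {
  "motion": [
    [[0.15, 0, 0, 0, 0, 0, 1.5], [0.3, 0, 0, 0, 0, 0, 1.5], [0.3, 0, 0, 0, 0, 0, 1.5], [0.3, 0, 0, 0, 0, 0, 1.5]]
  ]
}}

```text
time_s: 6.65
position: [0.5833, 0.021, 0.1093]
tool_rot: [[-0.491, -0.143, -0.859], [0.07, -0.99, 0.124], [-0.868, 0.001, 0.496]]
ft_force: [4.7, 0.6, 9.6]
grip_width: 0.0252
```

```bash
python3 -c "
from h import *
inbay()"
```

```text
height 4.4 up 5.5 lat 0.5 mm F normal 10.5 up 0.9 lat 1.3
```

Contact with the bed, about 10 N. I'll ease off a little and slide toward the lip.

Request:
{"name": "carry_out", "arguments": {
  "motion": [
    [[-0.2, 0, 0, 0, 0, 0, 1.5], [-0.2, 0, -0.2, 0, 0, 0, 1.5], [-0.2, 0, -0.3, 0, 0, 0, 1.5], [-0.2, 0, -0.3, 0, 0, 0, 1.5]]
  ]
}}

```text
time_s: 6.98
position: [0.5859, 0.0206, 0.1078]
tool_rot: [[-0.495, -0.143, -0.857], [0.07, -0.99, 0.124], [-0.866, 0.001, 0.5]]
ft_force: [0.4, -0.1, 1.8]
grip_width: 0.0254
```

```bash
python3 -c "
from h import *
inbay()"
```

```text
height 4.4 up 2.4 lat 0.5 mm F normal 1.8 up 0.5 lat -0.1
```

Request:
{"name": "carry_out", "arguments": {
  "motion": [
    [[0, 0, -0.15, 0, 0, 0, 1.5], [0, 0, -0.3, 0, 0, 0, 1.5], [0, 0, -0.3, 0, 0, 0, 1.5], [0, 0, -0.3, 0, 0, 0, 1.5]]
  ]
}}

```text
time_s: 7.32
position: [0.588, 0.0203, 0.1066]
tool_rot: [[-0.496, -0.143, -0.857], [0.071, -0.99, 0.124], [-0.865, 0.001, 0.501]]
ft_force: [-2.3, 0.0, 4.6]
grip_width: 0.0251
```

```bash
python3 -c "
from h import *
inbay()"
```

```text
height 4.4 up 0.0 lat 0.6 mm F normal 2.8 up 4.3 lat -0.3
```

Request:
{"name": "carry_out", "arguments": {
  "motion": [
    [[0, 0, -0.1, 0, 0, 0, 1.5], [0, 0, -0.2, 0, 0, 0, 1.5], [0, 0, -0.2, 0, 0, 0, 1.5]]
  ]
}}

```text
time_s: 7.57
position: [0.5884, 0.0203, 0.1068]
tool_rot: [[-0.5, -0.143, -0.854], [0.071, -0.99, 0.124], [-0.863, 0.001, 0.505]]
ft_force: [-9.4, 0.7, 12.9]
grip_width: 0.0253
```

```bash
python3 -c "
from h import *
inbay()"
```

```text
height 4.8 up -0.2 lat 0.6 mm F normal 6.5 up 14.6 lat -0.6
```

Firm against the lip. I relax the push, open the fingers and retreat square to the bed.

Request:
{"name": "carry_out", "arguments": {
  "motion": [
    [[0, 0, 0.2, 0, 0, 0, 1.5], [0, 0, 0.2, 0, 0, 0, 2.6], [0, 0, 0.2, 0, 0, 0, 3.5], [0, 0, 0.2, 0, 0, 0, 4.6], [0, 0, 0.2, 0, 0, 0, 4.6]]
  ]
}}

```text
time_s: 7.98
position: [0.5884, 0.0202, 0.1059]
tool_rot: [[-0.495, -0.143, -0.857], [0.071, -0.99, 0.124], [-0.866, 0.001, 0.5]]
ft_force: [0.2, 0.1, -0.3]
grip_width: 0.0459
```

Request:
{"name": "carry_out", "arguments": {
  "motion": [
    [[-0.5, 0, 0, 0, 0, 0, 4.6], [-2, 0, 0, 0, 0, 0, 4.6], [-5, 0, 0, 0, 0, 0, 4.6], [-8, 0, 0, 0, 0, 0, 4.6], [-12, 0, 0, 0, 0, 0, 4.6]]
  ]
}}

```text
time_s: 8.4
position: [0.6475, 0.0119, 0.2108]
tool_rot: [[-0.497, -0.143, -0.856], [0.071, -0.99, 0.124], [-0.865, 0.001, 0.502]]
ft_force: [2.0, -0.5, 0.4]
grip_width: 0.0458
```

Request:
{"name": "carry_out", "arguments": {
  "motion": [
    [[-3, 0, 0, 0, 0, 0, 4.6], [-6, 0, 0, 0, 0, 0, 4.6], [-8, 0, 0, 0, 0, 0, 4.6], [-8, 0, 0, 0, 0, 0, 4.6]]
  ]
}}

```text
time_s: 8.73
position: [0.6823, 0.0062, 0.2758]
tool_rot: [[-0.503, -0.143, -0.853], [0.072, -0.99, 0.124], [-0.861, 0.0, 0.508]]
ft_force: [0.8, 0.2, -0.5]
grip_width: 0.0461
```

```bash
python3 - <<'E'
from h import *
inbay();rel([.60,-.06,.36],R_bed())
s=grab("side");t=grab("top")
a=cv2.resize(t["image"][170:270,220:330],(440,400),interpolation=2);b=cv2.resize(s["image"][165:265,275:365],(360,400),interpolation=2)
cv2.imwrite("pics/put.png",np.hstack([a,b])[:,:,::-1])
E
```

```text
height 198.6 up 2.0 lat 0.0 mm F normal -0.1 up -0.9 lat 0.3
t 8.73 pos [0.6823 0.0062 0.2758] F [ 0.8  0.2 -0.5] w 0.0461 -> [-3.595, 7.731, 10.477, -0.001, 0.009, -0.0]
```

View pics/put.png

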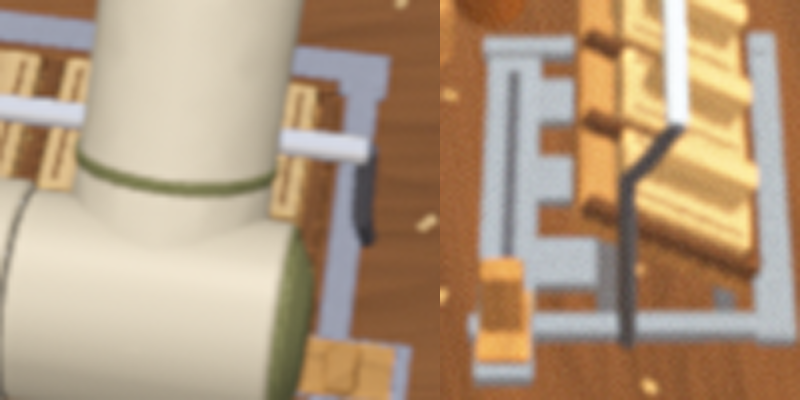

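The side crop shows the block lying in bay0 in line with the other two, against the lip (about (750,260)). Now the gate.

Request:
{"name": "carry_out", "arguments": {
  "motion": [
    [[-1.5, 2, 3.5, 0, 0, 0, 6], [-3, 4, 7, 0, 0, 0, 6], [-3.6, 7, 10, 0, 0, 0, 6], [-3.6, 7.7, 10.5, 0, 0, 0, 6], [-3.6, 7.7, 10.5, 0, 0, 0, 6]]
  ]
}}

```text
time_s: 9.25
position: [0.5992, -0.0613, 0.3653]
tool_rot: [[-0.486, -0.146, -0.862], [0.07, -0.989, 0.128], [-0.871, 0.002, 0.491]]
ft_force: [0.4, -1.1, -0.2]
grip_width: 0.06
```

```bash
python3 -c "
from h import *
rel([.4285,-.041,.30],R_down(-98.2));print(env.observe()['q'].round(1))"
```

```text
t 9.25 pos [ 0.5992 -0.0613  0.3653] F [ 0.4 -1.1 -0.2] w 0.06 -> [14.123, 0.459, 11.762, -0.003, 0.513, -0.001]
[-15.6  40.7  26.1  -5.9 142.2  79.1]
```

Request:
{"name": "carry_out", "arguments": {
  "motion": [
    [[2.5, 0.1, 3, 0, 0.12, 0, 6], [5, 0.2, 5.5, 0, 0.24, 0, 6], [8, 0.3, 7.5, 0, 0.36, 0, 6], [11, 0.4, 9.5, 0, 0.46, 0, 6], [14.1, 0.46, 11.8, 0, 0.513, 0, 6]]
  ]
}}

```text
time_s: 9.67
position: [0.456, -0.0425, 0.3094]
tool_rot: [[-0.037, -0.142, -0.989], [0.005, -0.99, 0.142], [-0.999, 0.0, 0.038]]
ft_force: [0.8, -0.3, 0.9]
grip_width: 0.0598
```

```bash
python3 - <<'E'
from h import *
rel([.4285,-.041,.14],R_down(-98.2));print(env.observe()['q'].round(1))
E
```

```text
t 9.67 pos [ 0.456  -0.0425  0.3094] F [ 0.8 -0.3  0.9] w 0.0598 -> [17.036, 0.237, 2.103, 0.001, 0.038, -0.0]
[-19.9  10.8  79.   -0.5  92.3  78.2]
```

Request:
{"name": "carry_out", "arguments": {
  "motion": [
    [[2, 0.1, 2.1, 0, 0.038, 0, 6], [6, 0.2, 2.1, 0, 0.038, 0, 6], [10, 0.2, 2.1, 0, 0.038, 0, 6], [13, 0.2, 2.1, 0, 0.038, 0, 6], [16, 0.2, 2.1, 0, 0.038, 0, 6]]
  ]
}}

```text
time_s: 10.08
position: [0.4283, -0.0407, 0.1499]
tool_rot: [[-0.005, -0.142, -0.99], [0.001, -0.99, 0.142], [-1.0, -0.0, 0.006]]
ft_force: [1.8, -0.5, -0.1]
grip_width: 0.0602
```

```bash
python3 - <<'E'
from h import *
s=grab("side");t=grab("top")
rel([.4285,-.041,.062],R_down(-98.2))
a=cv2.resize(t["image"][200:300,250:350],(400,400),interpolation=2);b=cv2.resize(s["image"][190:280,250:340],(400,400),interpolation=2)
cv2.imwrite("pics/gate.png",np.hstack([a,b])[:,:,::-1])
E
```

```text
t 10.18 pos [ 0.4267 -0.0402  0.1482] F [-0.4  0.2  1. ] w 0.06 -> [8.612, 0.069, -0.311, 0.001, 0.014, 0.002]
```

View pics/gate.png

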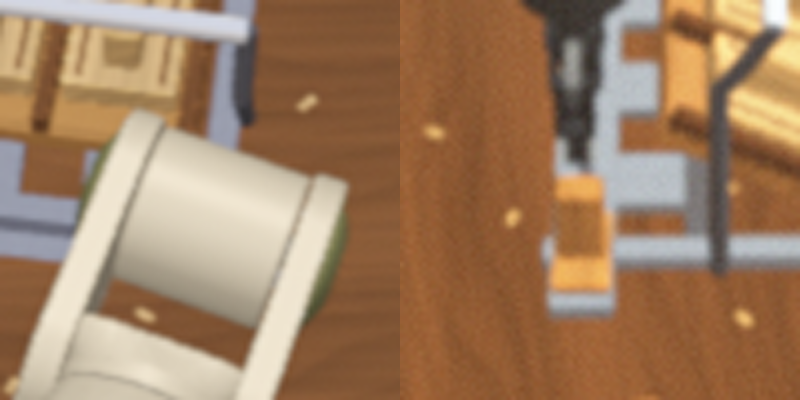

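The gripper stands centred over the gate handle (side crop handle (580,225)). I descend and grasp it.

Request:
{"name": "carry_out", "arguments": {
  "motion": [
    [[3, 0, -0.2, 0, 0.014, 0, 6], [5, 0, -0.2, 0, 0.014, 0, 6], [7, 0, -0.2, 0, 0.014, 0, 6], [8.5, 0, -0.2, 0, 0.014, 0, 6], [8.5, 0, -0.2, 0, 0.014, 0, 6]]
  ]
}}

```text
time_s: 10.6
position: [0.4299, -0.0413, 0.0656]
tool_rot: [[0.006, -0.142, -0.99], [-0.0, -0.99, 0.142], [-1.0, -0.0, -0.006]]
ft_force: [-0.6, 0.9, -0.8]
grip_width: 0.06
```

Request:
{"name": "carry_out", "arguments": {
  "motion": [
    [[0, 0, 0, 0, 0, 0, 4], [0, 0, 0, 0, 0, 0, 3], [0, 0, 0, 0, 0, 0, 1.8], [0, 0, 0, 0, 0, 0, 1.8], [0, 0, 0, 0, 0, 0, 1.8]]
  ],
  "grip_force": 25
}}

```text
time_s: 11.02
position: [0.4302, -0.0416, 0.0678]
tool_rot: [[0.011, -0.142, -0.99], [-0.002, -0.99, 0.142], [-1.0, 0.001, -0.011]]
ft_force: [-0.7, 1.9, 6.2]
grip_width: 0.0216
```

```bash
python3 - <<'E'
from h import *
o=env.observe();inbay();ey=np.array([np.sin(np.radians(8.2)),np.cos(np.radians(8.2)),0])
d=(B0-o["position"])@ey;print("travel",d,o["position"],o["ft_force"].round(1),o["grip_width"])
p=o["position"]+ey*d;rel(p,o["tool_rot"])
E
```

```text
height -102.8 up 108.2 lat -83.2 mm F normal 4.9 up 4.0 lat 1.7
travel 0.08322449564209439 [ 0.43024725 -0.04162275  0.0678239 ] [-0.7  1.9  6.2] 0.02159532032519853
t 11.02 pos [ 0.4302 -0.0416  0.0678] F [-0.7  1.9  6.2] w 0.0216 -> [-0.005, -8.322, -0.001, 0.0, 0.0, 0.0]
```

Request:
{"name": "carry_out", "arguments": {
  "motion": [
    [[-0.2, -0.5, 0, 0, 0, 0, 1.8], [-0.2, -2, 0, 0, 0, 0, 1.8], [-0.2, -4, 0, 0, 0, 0, 1.8], [-0.2, -6, 0, 0, 0, 0, 1.8], [-0.2, -7.5, 0, 0, 0, 0, 1.8]]
  ]
}}

```text
time_s: 11.43
position: [0.4409, 0.0336, 0.0683]
tool_rot: [[0.009, -0.142, -0.99], [-0.002, -0.99, 0.142], [-1.0, 0.001, -0.009]]
ft_force: [6.4, -3.8, -15.5]
grip_width: 0.0212
```

Request:
{"name": "carry_out", "arguments": {
  "motion": [
    [[0, -0.5, 0, 0, 0, 0, 1.8], [0, -0.8, 0, 0, 0, 0, 1.8], [0, -0.8, 0, 0, 0, 0, 1.8], [0, -0.8, 0, 0, 0, 0, 1.8]]
  ]
}}

```text
time_s: 11.77
position: [0.442, 0.041, 0.0683]
tool_rot: [[0.009, -0.142, -0.99], [-0.001, -0.99, 0.142], [-1.0, -0.0, -0.009]]
ft_force: [6.4, 0.9, -16.2]
grip_width: 0.0214
```

```bash
python3 - <<'E'
from h import *
inbay();o=env.observe();print(o["position"],o["ft_force"].round(1),o["grip_width"])
E
```

```text
height -102.5 up 108.6 lat 0.3 mm F normal -11.0 up -13.5 lat 1.8
[0.4419881  0.04104038 0.06833245] [  6.4   0.9 -16.2] 0.021434533547184716
```

Request:
{"name": "carry_out", "arguments": {
  "motion": [
    [[0.2, 0, 0, 0, 0, 0, 1.8], [0.2, 0, 0, 0, 0, 0, 2.5], [0.2, 0, 0, 0, 0, 0, 4], [0.2, 0, 0, 0, 0, 0, 5], [0.2, 0, 0, 0, 0, 0, 5]]
  ]
}}

```text
time_s: 12.18
position: [0.441, 0.0407, 0.0667]
tool_rot: [[0.008, -0.142, -0.99], [-0.002, -0.99, 0.142], [-1.0, 0.0, -0.008]]
ft_force: [-0.2, -0.0, 0.2]
grip_width: 0.0502
```

Request:
{"name": "carry_out", "arguments": {
  "motion": [
    [[-2, 0, 0, 0, 0, 0, 5], [-5, 0, 0, 0, 0, 0, 5], [-9, 0, 0, 0, 0, 0, 5], [-13, 0, 0, 0, 0, 0, 5], [-17, 0, 0, 0, 0, 0, 5]]
  ]
}}

```text
time_s: 12.6
position: [0.4391, 0.041, 0.2384]
tool_rot: [[0.007, -0.142, -0.99], [-0.001, -0.99, 0.142], [-1.0, 0.0, -0.007]]
ft_force: [1.4, 0.6, -1.1]
grip_width: 0.0504
```

Request:
{"name": "carry_out", "arguments": {
  "motion": [
    [[-3, 4, 1, 0, 0, 0, 5], [-3, 8, 2, 0, 0, 0, 5], [-3, 12, 3, 0, 0, 0, 5], [-3, 16, 4, 0, 0, 0, 5], [-3, 20, 5, 0, 0, 0, 5]]
  ]
}}

```text
time_s: 13.02
position: [0.3626, -0.1455, 0.2665]
tool_rot: [[0.008, -0.142, -0.99], [-0.002, -0.99, 0.142], [-1.0, 0.001, -0.008]]
ft_force: [1.2, -1.1, 0.5]
grip_width: 0.0499
```

Request:
{"name": "carry_out", "arguments": {
  "motion": [
    [[0, 4, 2, 0, 0, 0, 5], [0, 8, 4, 0, 0, 0, 5], [0, 12, 6, 0, 0, 0, 5], [0, 16, 6, 0, 0, 0, 5], [0, 16, 6, 0, 0, 0, 5]]
  ]
}}

```text
time_s: 13.43
position: [0.2798, -0.2989, 0.2657]
tool_rot: [[0.007, -0.147, -0.989], [-0.003, -0.989, 0.147], [-1.0, 0.002, -0.007]]
ft_force: [-0.7, 0.2, 0.2]
grip_width: 0.0502
```

```bash
python3 - <<'E'
from h import *
s=grab("side");t=grab("top");save(t,"top9.png");save(s,"side9.png");print(env.observe()["position"],env.observe()["time_s"])
a=cv2.resize(t["image"][172:272,190:320],None,fx=6,fy=6,interpolation=2)
cv2.imwrite("pics/end.png",a[:600,:,::-1])
E
```

```text
[ 0.281047   -0.29535913  0.26541347] 13.5333
```

View pics/end.png

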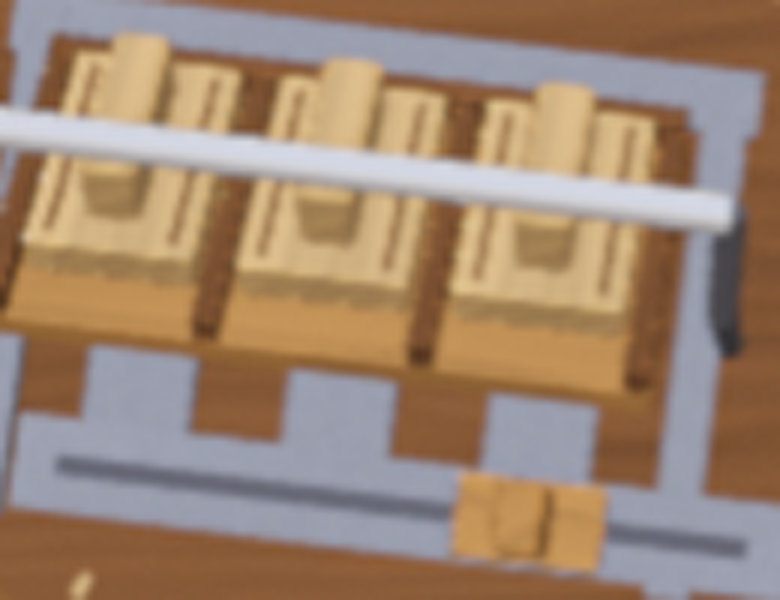

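View pics/side9.png

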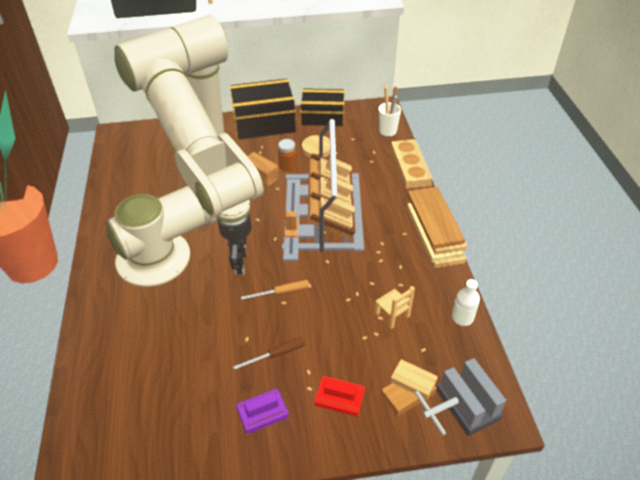

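The end crop shows block handles at x ≈ 142, 353 and 565, so even spacing. The gate foot at (530,522) lines up with bay0's track tab, which projects to (531,522). Both agree, so I'm handing in.

```bash
python3 -c "
from rig import env
print(env.close_job())"
```

```text
the job is handed in; nothing more can be done
None
```

The job is done and handed in at 13.5 s of the 61 s allowed. The hand-in itself gave no verdict.

**Block:** I laid it in bay0, the free right-hand bay. I lowered it square to the bed until it touched at about 10 N. Then I slid it down to the lip, feeling about 15 N, eased the push off and let go. In the last top view the three block handles are evenly spaced (211 and 212 px in a 6x crop), so the block lies in line with the other two.

**Gate:** I gripped its handle and slid it 83 mm to the middle of bay0. The arm's reading was 0.3 mm off the bay's estimated centre line. In the last top view the gate's foot lines up with bay0's tab on the track to about 1 px of the 6x crop, under 1 mm.

**Disagreements:**
- The bed was about 5 mm higher, measured square to the bed, than I had worked out from the pictures. Lowering by feel absorbed this.
- Closing the fingers pressed the tool upward by 6 to 8 N at both grasps. While the gate slid the wrist read about 16 N. All of this is well under the limits.

In the last side view the other things on the bench look unmoved, and the arm stands clear of everything.

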